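Line up the lotion bottles on the treatment-room rack by height

ROBOT

A 7-joint arm with a two-finger parallel gripper is mounted at the origin on the work surface. World frame = base frame: x ahead of the robot, y to its left, z up, the work surface at z = 0. Lengths are in mm, angles in rad, forces in N, time in s.
With the tool pointing down it reaches from about 400 to 875 mm from the base axis. Payload 4.4 kg.
Tool frame: the origin (TCP) lies on the centre line of the jaws, within the pads' length; the fingertips stand 14 mm ahead of it and the grasp point (between the pads) lies 5 mm behind it; z points along the fingers, x is the direction in which the jaws open and shut, and the axes are right-handed (so a half turn about z gives the same grasp; the last joint's range is limited). The gripper opens to 85 mm and grips with 20 to 120 N. Pads are 22 mm wide; open, the fingers measure 114 mm over their backs; the gripper's body (76 mm by 85 mm) begins 54 mm behind the grasp point. The pads swing forward as they close: fully open they stand 13 mm farther back than shut.
Start: joints at [1.218, 0.628, 0.038, 1.517, -0.027, 0.996, -0.02], TCP at [183.902, -623.456, 245.313] pointing down, gripper open.
Joint ranges: [-3.06, 3.06], [-0.37, 2.12], [-1.25, 1.32], [0.18, 2.47], [-1.1, 4.24], [0.23, 1.98], [-2.94, 2.94]. Speed limits (rad/s): [2.57, 2.57, 3.14, 3.14, 3.14, 3.14, 3.14].

INTERFACE

Orientations are given as [roll, pitch, yaw] about the fixed x, y, z axes, in that order (R = Rz(yaw) Ry(pitch) Rx(roll)).
In Python, from cell import ctrl gives the robot as it stands.
- The arm moves only by the tool send_rows, never from a script. Its argument "commands" is a list of rows, each a list of 5 numbers: the finger opening in mm, from 0 to 85.4, then the shift along the tool's x, y, z in mm, then the turn about the tool's z in degrees. In form: [[grip, x, y, z, roll], ...]. A call has 1 to 5 rows; each row is the pose to reach, as a shift and turn from the pose measured when the call began, along the tool's axes at that moment; what a row does not reach only later rows make up. A row lasts 1/10 s, in which the tool goes at most 50 mm and 8.59 degrees, less where a joint would pass 70% of its speed; a pose out of reach is approached as far as the arm can. A call with a gripper value outside its range is refused whole. The fingers move at their own pace and stop on an object; the grip force is fixed at half the most. Time passes only in rows, so rows that repeat a pose let the fingers close. It gives the time, the measured TCP pose, the force and the opening at its end, in the units of the state.
- ctrl.read_state(): the state, without advancing time (a new reading comes with each control period).
- ctrl.get_image(name): name is "scene" or "top"; returns the picture (384x512x3 uint8, red, green, blue); there is no depth.
- ctrl.camera_params(name): a dict with "fx", "fy", "cx", "cy" (pixels), "cam_to_world" (4x4, takes a point from camera to world coordinates). Camera axes: x right, y down, z forward; pixel columns grow to the right and rows downward; lengths in mm; the calibration is good to about 2 mm. A picture is of the moment at which its call begins. camera_params takes no time and is no camera call.
- ctrl.finish_job(): hands the job in, once; it reports no verdict.
The state is a dict: "clock": time; "qpos": joint angles; "qd": joint speeds; "tau": joint torques, N m; "eef_pos": TCP position; "tool_rot": TCP orientation; "force": force on the tool from outside, world axes, zero at the start; "torque": the same for the moment, N m; "width": finger opening in mm.
Only numpy, scipy, OpenCV 4.12 (cv2) and the standard library are available. Lean on these libraries where they do the work, as an engineer would, in place of code of your own. Each camera call takes 0.05 s, during which the arm holds its last target.

TASK

Put the four lotion bottles away in the rack in order of height: stand the tallest on the pad next to the tall red end plate and step down one bottle per pad to the smallest at the low white end, each upright and centred on its pad. Set them down gently, neither dropping nor knocking over any bottle, and leave the kidney dish where it is.

Things in the scene. Friction and masses are not known exactly. Their poses are not given: they have to be found in the camera images.
- bottle_xl_center (a point): The tallest bottle: white with a blue label and a blue cap. Closed, round, 175 mm high in all, body 60 mm across, about 380 g (+-30 %), loose, upright on the counter (z = 0) at the start. Screw cap: a cylinder 28 mm across, the top 25 mm; then a 5 mm neck 24 mm across, then a sloping shoulder. The point is on its axis half-way up (87.5 mm above the underside); z axis up to the cap.
- bottle_l_center (a point): The second tallest bottle: brown with a white label and a white cap. Closed, round, 145 mm high in all, body 52 mm across, about 250 g (+-30 %), loose, upright on the counter (z = 0) at the start. Screw cap: a cylinder 28 mm across, the top 25 mm; then a 5 mm neck 24 mm across, then a sloping shoulder. The point is on its axis half-way up (72.5 mm above the underside); z axis up to the cap.
- bottle_m_center (a point): The third bottle: green with a white label and a green cap. Closed, round, 115 mm high in all, body 46 mm across, about 150 g (+-30 %), loose, upright on the counter (z = 0) at the start. Screw cap: a cylinder 28 mm across, the top 25 mm; then a 5 mm neck 24 mm across, then a sloping shoulder. The point is on its axis half-way up (57.5 mm above the underside); z axis up to the cap.
- bottle_s_center (a point): The smallest bottle: white with an orange label and an orange cap. Closed, round, 85 mm high in all, body 40 mm across, about 80 g (+-30 %), loose, upright on the counter (z = 0) at the start. Screw cap: a cylinder 28 mm across, the top 25 mm; then a 5 mm neck 24 mm across, then a sloping shoulder. The point is on its axis half-way up (42.5 mm above the underside); z axis up to the cap.
- pad_a_top (a point): One of four identical black rubber pads (68 mm across, thin grey ring on it), fixed in a straight row, 90 mm apart, in the rack's steel tray; which pad has which place in the row varies. The point: centre of its upper face, where a bottle stands, 7 mm above the counter. Tray lips 12 mm high run 48 mm either side of the row, a thin rail 41 mm high 43 mm beyond it.
- pad_b_top (a point): One of four identical black rubber pads (68 mm across, thin grey ring on it), fixed in a straight row, 90 mm apart, in the rack's steel tray; which pad has which place in the row varies. The point: centre of its upper face, where a bottle stands, 7 mm above the counter. Tray lips 12 mm high run 48 mm either side of the row, a thin rail 41 mm high 43 mm beyond it.
- pad_c_top (a point): One of four identical black rubber pads (68 mm across, thin grey ring on it), fixed in a straight row, 90 mm apart, in the rack's steel tray; which pad has which place in the row varies. The point: centre of its upper face, where a bottle stands, 7 mm above the counter. Tray lips 12 mm high run 48 mm either side of the row, a thin rail 41 mm high 43 mm beyond it.
- pad_d_top (a point): One of four identical black rubber pads (68 mm across, thin grey ring on it), fixed in a straight row, 90 mm apart, in the rack's steel tray; which pad has which place in the row varies. The point: centre of its upper face, where a bottle stands, 7 mm above the counter. Tray lips 12 mm high run 48 mm either side of the row, a thin rail 41 mm high 43 mm beyond it.
- tall_plate: The rack's tall end plate: red, upright, fixed, top 149 mm above the counter, 94 mm wide across the row, 10 mm thick. It stands in line with the pads, 57 mm beyond the centre of the last one, at the left or the right end (the low white plate, 59 mm high, is at the other end). Origin: centre of its foot, 4 mm above the counter; y axis along the row, x across it.
- kidney_dish: Bystander: an open steel kidney dish, about 240 mm long, 120 mm wide and 42 mm high, loose on the counter at the right of the work. Origin at its underside near its middle. (At the left of the work, and clear of it, stand a sharps bin 165 mm high in its bracket and a low glove box in its holder, both fixed.)
Mind the look-alikes: they are no part of the job. What is shaped like the part that bears bottle_xl_center but yellow is not meant.

How it is judged:
By the outcome, as a careful person would: the job done as asked, in the order asked, and still so for the second after the job is handed in, with the robot touching nothing.
It also fails if it takes over 115 s, if anything falls off the work surface, if the arm or the gripper's body presses on something with over 40 N, if the wrist force passes 120 N, or if a joint passes its speed limit or range.

## Working session

There is one attempt and no reset: what is moved stays moved. The work goes in short steps, Python scripts to look and compute and a tool call to move; the robot and the scene stay as the last step left them, time stands still between calls to the robot, and variables do not carry over. Pictures are saved under pics/ and viewed, and the job is handed in when it is done.

Besides the shell and the picture viewer there is one more tool, called after "Call:" as a command line: name --pt "numbers of a row" for each row, then --argument value for the rest. send_rows: Moves the arm, as the interface text tells. Its arguments: {"type":"object","properties":{"commands":{"type":"array"}},"required":["commands"]}

```bash
ls; mkdir -p pics; python3 - <<'E'
from cell import ctrl
import cv2
print(ctrl.read_state())
for n in("scene","top"):
    im=ctrl.get_image(n); cv2.imwrite(f"pics/{n}0.png",im[:,:,::-1]); print(ctrl.camera_params(n))
E
```

```text
pics
{'clock': 0.0, 'qpos': array([ 1.21821676,  0.62935658,  0.03843122,  1.51838868, -0.02702626,
        0.99631686, -0.02000407]), 'qd': array([-0.00120793,  0.00080463,  0.00065538, -0.00201159,  0.00154676,
       -0.00075383,  0.0010208 ]), 'tau': array([ 3.74409547e-04, -5.63401794e+01,  1.22629378e+00, -1.93443149e+01,
        1.10343058e-02,  1.05555952e-02, -1.96609670e-05]), 'eef_pos': array([ 183.72788284, -622.84969288,  244.37549063]), 'tool_rot': array([-3.14159127e+00,  1.95211213e-03, -1.28402691e+00]), 'force': array([-0.52021414,  0.72314202, -0.55198716]), 'torque': array([ 0.01184685, -0.01487082, -0.02883778]), 'width': 85.1519675715589}
{'fx': 459.7926397041568, 'fy': 459.7926397041568, 'cx': 259.6818571962472, 'cy': 189.94235296654537, 'cam_to_world': array([[ 3.92869779e-03,  7.87434351e-01, -6.16386006e-01,
         1.35674812e+03],
       [ 9.99888541e-01, -1.19717435e-02, -8.92087448e-03,
        -9.89782017e+01],
       [-1.44038182e-02, -6.16282257e-01, -7.87393618e-01,
         1.12847029e+03],
       [ 0.00000000e+00,  0.00000000e+00,  0.00000000e+00,
         1.00000000e+00]])}
{'fx': 392.5754640290399, 'fy': 392.5754640290399, 'cx': 249.71469763012934, 'cy': 193.98947436470894, 'cam_to_world': array([[-3.00409708e-04, -9.96028477e-01,  8.90347302e-02,
         4.23728091e+02],
       [-9.99991046e-01, -7.66111267e-05, -4.23108916e-03,
        -1.00672339e+02],
       [ 4.22110634e-03, -8.90352040e-02, -9.96019535e-01,
         1.05210558e+03],
       [ 0.00000000e+00,  0.00000000e+00,  0.00000000e+00,
         1.00000000e+00]])}
```

View pics/scene0.png

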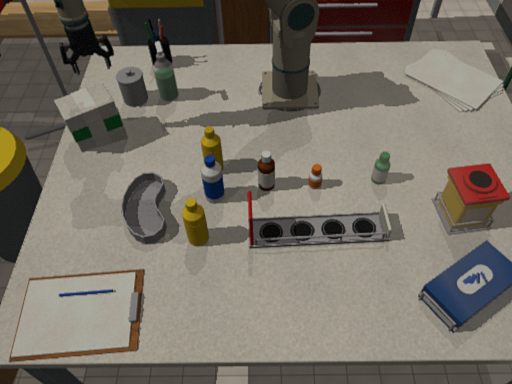

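View pics/top0.png

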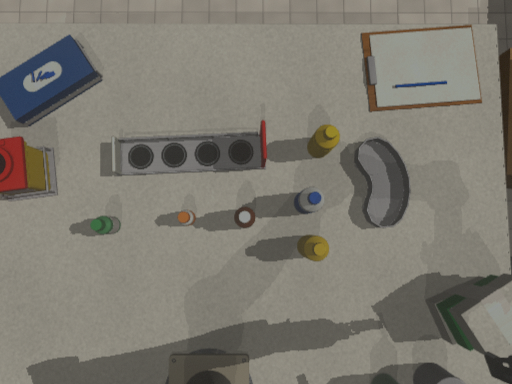

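```bash
python3 - <<'E'
import cv2
a=cv2.imread("pics/top0.png")[115:275,80:350]; cv2.imwrite("pics/top0c.png",cv2.resize(a,None,fx=2.9,fy=2.9,interpolation=2))
a=cv2.imread("pics/scene0.png")[120:260,170:400]; cv2.imwrite("pics/scene0c.png",cv2.resize(a,None,fx=3.4,fy=3.4,interpolation=2))
E
```

```text
(no output)
```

View pics/top0c.png

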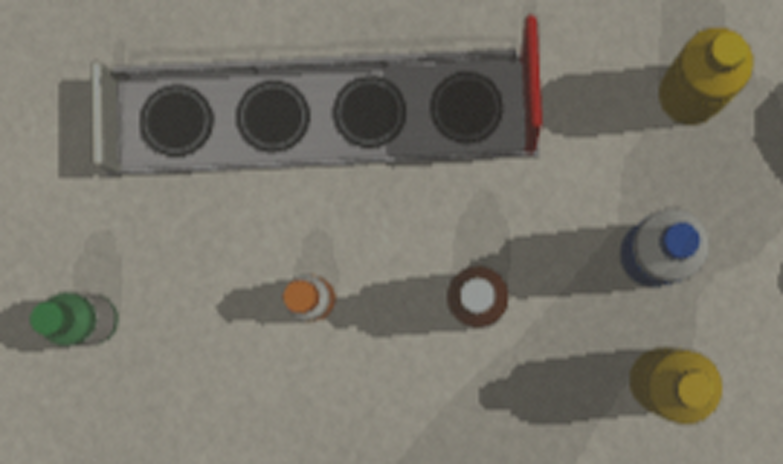

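View pics/scene0c.png

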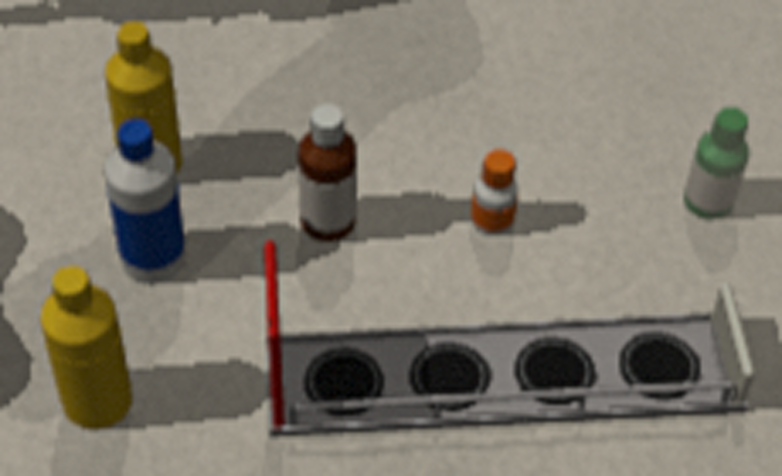

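```bash
cat > h.py <<'E'
import numpy as np,cv2
from cell import ctrl
P={n:ctrl.camera_params(n) for n in("scene","top")}
def ray(n,u,v):
    p=P[n];M=p["cam_to_world"];d=M[:3,:3]@np.array([(u-p["cx"])/p["fx"],(v-p["cy"])/p["fy"],1.]);return M[:3,3],d/np.linalg.norm(d)
def plane(n,uv,z):
    o,d=ray(n,*uv);return o+d*(z-o[2])/d[2]
def tri(a,b):
    A=np.zeros((3,3));y=np.zeros(3);R=[ray("top",*a),ray("scene",*b)]
    for o,d in R:
        Q=np.eye(3)-np.outer(d,d);A+=Q;y+=Q@o
    x=np.linalg.solve(A,y);return x,[np.linalg.norm(np.cross(x-o,d)) for o,d in R]
HSV={"blue":((105,120,60),(125,255,255)),"orange":((3,150,120),(16,255,255)),"green":((55,60,50),(80,255,255)),"white":((0,0,165),(180,40,255)),"dark":((0,0,0),(180,255,52)),"red":((0,180,60),(4,255,255))}
def blobs(im,c,roi,amin=15):
    x0,y0,x1,y1=roi;s=cv2.resize(im[y0:y1,x0:x1],None,fx=4,fy=4,interpolation=cv2.INTER_CUBIC)
    m=cv2.inRange(cv2.cvtColor(s,cv2.COLOR_RGB2HSV),*HSV[c])
    n,l,st,ce=cv2.connectedComponentsWithStats(m)
    out=[]
    for i in range(1,n):
        if st[i,4]/16<amin: continue
        out.append((*[round(float(v),2) for v in ((ce[i]+.5)/4-.5+[x0,y0])],round(st[i,4]/16,1),[round(st[i,2]/4,1),round(st[i,3]/4,1)],[round(st[i,0]/4+x0,1),round(st[i,1]/4+y0,1)]))
    return out
E
python3 - <<'E'
from h import *
T=cv2.imread("pics/top0.png")[:,:,::-1].copy();S=cv2.imread("pics/scene0.png")[:,:,::-1].copy()
for c,rt,rs in [("blue",(292,185,330,216),(195,150,230,180)),("white",(232,205,258,230),(250,147,285,164)),("green",(88,212,125,237),(370,148,400,190)),("orange",(172,207,198,228),(305,160,328,180)),("dark",(120,135,262,172),(255,212,380,245)),("red",(255,110,275,175),(240,185,260,250))]:
    print(c,blobs(T,c,rt),"\n   ",blobs(S,c,rs))
E
```

```text
blue [(314.62, 197.43, np.float64(97.8), [np.float64(11.2), np.float64(11.2)], [np.float64(309.5), np.float64(192.2)])] 
    [(208.94, 159.0, np.float64(63.9), [np.float64(9.5), np.float64(11.2)], [np.float64(205.0), np.float64(155.2)])]
white [] 
    [(265.72, 153.41, np.float64(37.3), [np.float64(8.2), np.float64(6.0)], [np.float64(262.0), np.float64(151.0)])]
green [(101.49, 224.59, np.float64(286.5), [np.float64(22.5), np.float64(17.2)], [np.float64(90.2), np.float64(216.5)])] 
    [(384.8, 154.91, np.float64(48.1), [np.float64(9.0), np.float64(6.8)], [np.float64(380.8), np.float64(152.0)]), (380.03, 164.77, np.float64(68.2), [np.float64(13.0), np.float64(9.8)], [np.float64(375.5), np.float64(159.5)])]
orange [(183.16, 216.8, np.float64(84.8), [np.float64(10.8), np.float64(10.2)], [np.float64(178.2), np.float64(212.2)])] 
    [(316.44, 167.16, np.float64(45.8), [np.float64(9.0), np.float64(6.5)], [np.float64(312.5), np.float64(164.2)])]
dark [(231.14, 152.59, np.float64(26.4), [np.float64(8.0), np.float64(20.5)], [np.float64(228.8), np.float64(142.2)]), (241.15, 151.69, np.float6
[... 1115 characters left out ...]
22.2)]), (365.46, 235.69, np.float64(17.9), [np.float64(12.0), np.float64(2.2)], [np.float64(359.8), np.float64(235.0)]), (334.79, 237.33, np.float64(20.0), [np.float64(13.5), np.float64(2.2)], [np.float64(328.2), np.float64(236.8)]), (302.36, 239.02, np.float64(20.5), [np.float64(13.8), np.float64(2.8)], [np.float64(296.0), np.float64(238.0)]), (271.23, 240.64, np.float64(26.9), [np.float64(13.2), np.float64(3.0)], [np.float64(265.2), np.float64(239.8)]), (352.04, 241.77, np.float64(35.2), [np.float64(55.2), np.float64(3.2)], [np.float64(324.8), np.float64(240.5)])]
red [] 
    [(249.79, 212.91, np.float64(103.7), [np.float64(4.8), np.float64(54.0)], [np.float64(248.0), np.float64(191.0)])]
```

```bash
python3 - <<'E'
from h import *
T=cv2.imread("pics/top0.png");S=cv2.imread("pics/scene0.png")
rows=[]
def t(im,cx,cy,r=13,f=10):
    a=cv2.resize(im[cy-r:cy+r,cx-r:cx+r],None,fx=7,fy=7,interpolation=0)
    return a
A=np.hstack([t(T,314,198),t(T,244,216),t(T,100,225),t(T,184,217)]);B=np.hstack([t(S,210,161),t(S,266,157),t(S,384,158),t(S,316,170)])
cv2.imwrite("pics/caps.png",np.vstack([A,B]))
H=cv2.cvtColor(S,cv2.COLOR_BGR2HSV)
for u,v0,v1 in[(209,153,168),(266,148,168),(384,150,172),(316,162,185)]: print([tuple(map(int,H[v,u])) for v in range(v0,v1)])
H=cv2.cvtColor(T,cv2.COLOR_BGR2HSV)
for v,v0,v1 in[(225,88,122),(216,234,256),(217,175,198)]: print([tuple(map(int,H[v,u])) for u in range(v0,v1)])
E
```

```text
[(23, 220, 81), (24, 84, 64), (112, 158, 95), (109, 219, 121), (109, 218, 124), (108, 220, 125), (109, 214, 125), (109, 211, 127), (109, 217, 120), (108, 226, 87), (110, 215, 51), (107, 244, 47), (108, 255, 46), (110, 255, 44), (115, 53, 58)]
[(18, 32, 145), (21, 30, 145), (25, 21, 156), (24, 15, 169), (27, 14, 170), (27, 16, 173), (30, 16, 172), (33, 15, 174), (37, 13, 176), (30, 12, 130), (25, 20, 76), (23, 13, 76), (23, 14, 71), (38, 14, 72), (25, 27, 57), (8, 107, 43), (10, 229, 58), (11, 207, 69), (11, 196, 69), (12, 217, 67)]
[(18, 32, 159), (44, 41, 136), (59, 86, 115), (61, 96, 111), (61, 95, 113), (59, 92, 114), (61, 96, 114), (60, 87, 105), (54, 74, 90), (49, 53, 77), (47, 54, 75), (47, 53, 77), (48, 50, 76), (44, 44, 75), (56, 59, 87), (56, 73, 102), (58, 69, 104), (58, 71, 107), (54, 68, 98), (51, 54, 81), (45, 42, 73), (44, 45, 73)]
[(21, 28, 156), (14, 77, 160), (12, 171, 167), (13, 228, 171), (14, 227, 170), (13, 222, 170), (14, 221, 172), (14, 228, 172), (13, 225, 134), (12, 234, 84), (12, 228, 76), (13, 240, 69), (11, 240, 67), (11, 101, 68), (20, 22, 106), (26, 15, 
[... 586 characters left out ...]
, (51, 43, 101), (25, 25, 132)]
[(13, 43, 71), (14, 76, 64), (12, 74, 62), (13, 78, 62), (15, 55, 74), (45, 4, 138), (68, 7, 149), (60, 5, 152), (70, 5, 149), (60, 5, 150), (60, 3, 148), (70, 5, 150), (70, 5, 150), (60, 5, 150), (60, 3, 150), (60, 5, 149), (18, 28, 109), (10, 92, 83), (9, 113, 79), (10, 113, 79), (9, 114, 78), (18, 44, 98)]
[(27, 26, 99), (22, 28, 99), (13, 95, 107), (14, 162, 140), (13, 168, 147), (13, 167, 148), (13, 167, 147), (13, 164, 148), (14, 167, 147), (13, 169, 148), (14, 167, 148), (14, 167, 147), (13, 167, 147), (13, 160, 132), (11, 148, 112), (17, 38, 134), (30, 16, 146), (30, 14, 141), (15, 71, 119), (11, 134, 110), (13, 103, 111), (19, 36, 121), (23, 27, 125)]
```

View pics/caps.png

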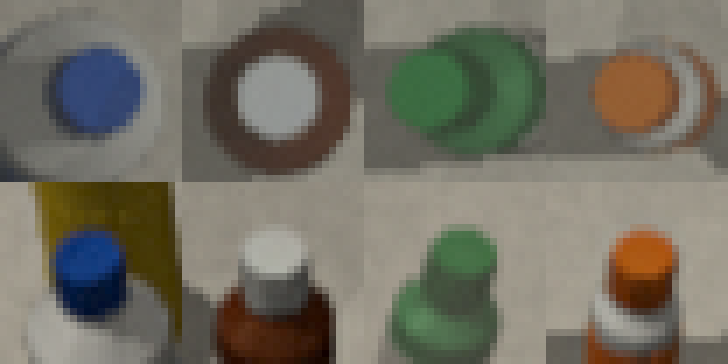

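```bash
python3 - <<'E'
from h import *
T=cv2.imread("pics/top0.png")[:,:,::-1].copy();S=cv2.imread("pics/scene0.png")[:,:,::-1].copy()
tt={"blue":((105,120,105),(125,255,255)),"white":((0,0,130),(180,17,255)),"green":((55,96,95),(80,255,255)),"orange":((3,120,130),(18,255,255))}
ss={"blue":((103,150,90),(125,255,255)),"white":((0,0,150),(180,24,255)),"green":((52,65,95),(80,255,255)),"orange":((3,110,125),(18,255,255))}
H={"blue":175,"white":145,"green":115,"orange":85}
def big(im,D,c,roi):
    HSV[c]=D[c]; return max(blobs(im,c,roi),key=lambda b:b[2])
for c,rt,rs in [("blue",(300,185,330,212),(198,150,225,172)),("white",(236,208,253,225),(257,147,275,164)),("green",(88,212,112,237),(376,148,396,159)),("orange",(172,207,190,228),(305,160,328,180))]:
    a=big(T,tt,c,rt);b=big(S,ss,c,rs)
    x,e=tri(a[:2],b[:2])
    print(c,[float(z) for z in a[:3]],a[3],[float(z) for z in b[:3]],b[3],x.round(1),np.round(e,1),plane("top",a[:2],H[c]).round(1),plane("scene",b[:2],H[c]).round(1))
# pads
HSV["pad"]=((0,0,0),(180,255,50))
for (u,v),w in zip([(241,152),(207.5,153.3),(174.2,154.7),(141,156.3)],[(271,231.5),(302,230),(333,228.5),(364,227)]):
  out=[]
  for im,(cu,cv_),r in((T,(u,v),13),(S,(w[0],w[1]),13)):
    s=cv2.resize(im[int(cv_)-r:int(cv_)+r,int(cu)-r-2:int(cu)+r+2],None,fx=4,fy=4,interpolation=cv2.INTER_CUBIC)
    g=cv2.cvtColor(s,cv2.COLOR_RGB2GRAY)
    m=(g<55).astype(np.uint8)*255; m=cv2.morphologyEx(m,cv2.MORPH_OPEN,np.ones((5,5)))
    cs,_=cv2.findContours(m,cv2.RETR_EXTERNAL,cv2.CHAIN_APPROX_NONE);c=max(cs,key=cv2.contourArea)
    el=cv2.fitEllipse(cv2.convexHull(c)); out.append((np.array(el[0])+.5)/4-.5+[int(cu)-r-2,int(cv_)-r]); out.append((np.array(el[1])/4).round(1))
  x,e=tri(out[0],out[2])
  print(*[o.round(1) for o in out],x.round(1),np.round(e,1),plane("top",out[0],7).round(1),plane("scene",out[2],7).round(1))
E
```

```text
blue [314.85, 197.29, 91.1] [np.float64(10.8), np.float64(11.0)] [209.05, 158.45, 49.9] [np.float64(9.2), np.float64(7.0)] [ 494.9 -250.9  173. ] [0. 0.] [ 494.7 -250.5  175. ] [ 496.7 -250.5  175. ]
white [244.21, 216.4, 94.6] [np.float64(10.8), np.float64(11.0)] [265.59, 153.26, 50.2] [np.float64(10.0), np.float64(7.2)] [452.9 -92.1 145.7] [0.3 0.3] [452.9 -91.8 145. ] [452.2 -92.5 145. ]
green [95.85, 224.27, 86.4] [np.float64(10.5), np.float64(11.0)] [384.81, 154.62, 43.6] [np.float64(9.0), np.float64(6.2)] [435.2 261.2 114.1] [0.1 0.1] [435.2 261.  115. ] [436.1 260.8 115. ]
orange [182.86, 216.65, 86.9] [np.float64(10.8), np.float64(10.5)] [316.4, 166.91, 49.7] [np.float64(9.2), np.float64(7.0)] [454.3  59.6  84.2] [0.2 0.2] [454.2  59.6  85. ] [454.9  59.3  85. ]
[240.5 151.6] [24.1 24.6] [270.7 231. ] [18.4 24.3] [631.6 -80.2   8.8] [0.1 0.1] [631.9 -80.1   7. ] [630.4 -80.3   7. ]
[207.4 153. ] [18.6 19.6] [301.4 229.4] [16.5 24.5] [627.5   8.6   9.5] [0.1 0.1] [628.    8.9   7. ] [625.9   8.8   7. ]
[173.8 154.6] [18.2 18.8] [332.1 227.5] [15.9 22.7] [623.  98.  11.] [0.6 0.6] [623.8  99.4   7. ] [620.5  98.    7. ]
[140.3 156. ] [18.1 18.7] [362.1 226.1] [16.1 21.9] [619.  186.6  10.9] [1.8 1.8] [619.7 189.5   7. ] [616.7 185.7   7. ]
```

```bash
python3 - <<'E'
from h import *
T=cv2.imread("pics/top0.png")[:,:,::-1].copy();S=cv2.imread("pics/scene0.png")[:,:,::-1].copy()
Q={}
for n,im,C,r,ths in(("top",T,[(241,152),(207,153),(174,155),(141,156)],13,range(26,66,3)),("scene",S,[(270,231),(301,229),(332,227),(363,226)],13,range(26,66,3))):
  for k,(u,v) in enumerate(C):
    s=cv2.resize(im[v-r:v+r+1,u-r:u+r+1],None,fx=4,fy=4,interpolation=cv2.INTER_CUBIC)
    g=cv2.cvtColor(s,cv2.COLOR_RGB2GRAY);o=[]
    for th in ths:
        l=cv2.connectedComponents((g<th).astype(np.uint8),connectivity=4)[1]
        m=l==l[54,54]
        if g[54,54]>=th: continue
        c=cv2.findContours(m.astype(np.uint8),0,1)[0];c=max(c,key=cv2.contourArea)
        if len(c)<8: continue
        el=cv2.fitEllipse(cv2.convexHull(c));p=(np.array(el[0])+.5)/4-.5+[u-r,v-r]
        o.append((th,*p.round(2).tolist(),*(np.array(el[1])/4).round(1).tolist(),plane(n,p,7).round(1)[:2].tolist()))
    print(n,k); [print("  ",x) for x in o]
E
```

```text
top 0
   (47, 240.51, 151.59, 18.5, 19.2, [632.0, -80.3])
   (50, 240.48, 151.59, 19.2, 19.7, [632.0, -80.2])
   (53, 240.48, 151.67, 24.1, 24.4, [631.8, -80.2])
   (56, 240.46, 151.66, 24.4, 24.7, [631.8, -80.2])
   (59, 240.41, 151.66, 24.6, 25.1, [631.8, -80.0])
   (62, 240.42, 151.64, 24.9, 25.3, [631.9, -80.1])
   (65, 240.39, 151.63, 25.1, 25.5, [631.9, -80.0])
top 1
   (47, 207.28, 151.9, 1.7, 2.9, [631.1, 9.3])
   (50, 207.4, 153.01, 18.0, 18.7, [628.1, 9.0])
   (53, 207.41, 153.02, 18.4, 19.3, [628.1, 8.9])
   (56, 208.92, 153.16, 21.1, 21.9, [627.7, 4.9])
   (59, 208.8, 153.28, 21.9, 22.8, [627.3, 5.2])
   (62, 207.56, 153.6, 22.8, 25.6, [626.5, 8.5])
   (65, 207.32, 153.25, 24.4, 25.2, [627.4, 9.2])
top 2
   (50, 175.19, 156.17, 12.4, 17.0, [619.4, 95.6])
   (53, 173.87, 154.54, 18.0, 18.6, [623.9, 99.3])
   (56, 173.78, 154.56, 18.2, 19.1, [623.8, 99.5])
   (59, 173.74, 154.57, 18.6, 19.3, [623.8, 99.6])
   (62, 173.73, 154.55, 18.9, 19.6, [623.8, 99.6])
   (65, 173.73, 154.58, 19.3, 19.9, [623.8, 99.6])
top 3
   (50, 141.07, 156.05, 0.7, 0.9, [619.7, 187.4])
   (53, 140.
[... 2439 characters left out ...]
, 12.6, 17.4, [618.2, 189.6])
   (29, 363.52, 226.52, 13.1, 17.6, [618.3, 189.4])
   (32, 363.57, 226.46, 13.2, 17.8, [618.2, 189.6])
   (35, 363.51, 226.46, 13.5, 18.0, [618.1, 189.4])
   (38, 363.52, 226.2, 13.6, 18.2, [617.3, 189.6])
   (41, 363.5, 226.28, 13.7, 18.4, [617.5, 189.5])
   (44, 363.46, 226.32, 14.3, 18.7, [617.7, 189.4])
   (47, 363.07, 225.96, 14.6, 19.6, [616.4, 188.4])
   (50, 363.14, 225.82, 15.1, 20.0, [615.9, 188.7])
   (53, 363.28, 226.45, 16.0, 24.2, [618.1, 188.8])
   (56, 363.4, 226.33, 16.4, 24.1, [617.7, 189.2])
   (59, 363.39, 226.7, 17.3, 23.7, [619.0, 189.0])
   (62, 363.39, 226.69, 17.6, 23.9, [618.9, 189.0])
   (65, 363.34, 226.3, 16.7, 24.5, [617.6, 189.0])
```

```bash
cat >> h.py <<'E'
from scipy.spatial.transform import Rotation as Rn
def go(x,y,z,yaw=None):
    s=ctrl.read_state();R=Rn.from_euler("xyz",s["tool_rot"]).as_matrix()
    d=R.T@(np.array([x,y,z])-s["eef_pos"]);cur=s["tool_rot"][2]
    t=0 if yaw is None else -np.degrees((yaw-cur+np.pi)%(2*np.pi)-np.pi)
    print("shift",d.round(1),"turn",round(float(t),1),"| at",s["eef_pos"].round(1),np.degrees(s["tool_rot"]).round(2),"F",s["force"].round(1),"w",round(float(s["width"]),1),"t",s["clock"])
E
python3 -c "
from h import *
go(495,-251,245,0)"
```

```text
shift [-2.687e+02 -4.037e+02 -1.000e-01] turn -73.6 | at [ 183.8 -622.9  244.5] [ 1.800e+02  1.000e-01 -7.357e+01] F [ 0.4 -0.6 -0.2] w 85.7 t 0.1
```

Call:
send_rows --pt "85 -24 -36 0 -7" --pt "85 -48 -72 0 -14" --pt "85 -72 -108 0 -21" --pt "85 -96 -144 0 -28" --pt "85 -120 -180 0 -35"

```text
clock: 0.6
eef_pos: [323.2, -455.3, 244.5]
tool_rot: [-3.14, 0.002, -0.668]
force: [-0.3, -0.1, 0.2]
width: 85.2
```

```bash
python3 -c "
from h import *
go(495,-251,245,0)"
```

```text
shift [   8.3 -266.8   -0.3] turn -38.3 | at [ 323.2 -455.3  244.5] [-1.7994e+02  1.1000e-01 -3.8290e+01] F [-0.3 -0.1  0.2] w 85.2 t 0.6
```

Call:
send_rows --pt "85 2 -45 0 -8" --pt "85 3 -90 0 -16" --pt "85 5 -140 0 -24" --pt "85 6 -185 0 -32" --pt "85 8 -230 0 -38"

```text
clock: 1.1
eef_pos: [472.6, -278.0, 244.5]
tool_rot: [-3.139, 0.001, 0.0]
force: [0.7, -0.2, -0.1]
width: 84.8
```

```bash
python3 -c "
from h import *
go(495,-251,245,0)"
```

```text
shift [ 22.4 -27.   -0.5] turn 0.0 | at [ 472.6 -278.   244.5] [-1.7987e+02  8.0000e-02  1.0000e-02] F [ 0.7 -0.2 -0.1] w 84.8 t 1.1
```

Call:
send_rows --pt "60 11 -14 0 0" --pt "60 22 -27 0 0" --pt "60 22 -27 25 0" --pt "60 22 -27 50 0" --pt "60 22 -27 50 0"

```text
clock: 1.6
eef_pos: [492.1, -249.9, 191.5]
tool_rot: [-3.137, 0.008, 0.001]
force: [0.1, -0.4, -0.3]
width: 59.7
```

```bash
python3 -c "
from h import *
go(495,-251,162,0)
for n in('top','scene'):
    im=ctrl.get_image(n)[:,:,::-1]
    a=im[140:260,240:400] if n=='top' else im[80:240,130:320]
    cv2.imwrite(f'pics/{n}1.png',cv2.resize(a,None,fx=4,fy=3.7,interpolation=2))
"
```

```text
shift [ 3.1  1.3 29.5] turn 0.0 | at [ 492.1 -249.9  191.5] [-1.7971e+02  4.5000e-01  4.0000e-02] F [ 0.1 -0.4 -0.3] w 59.7 t 1.6
```

View pics/scene1.png

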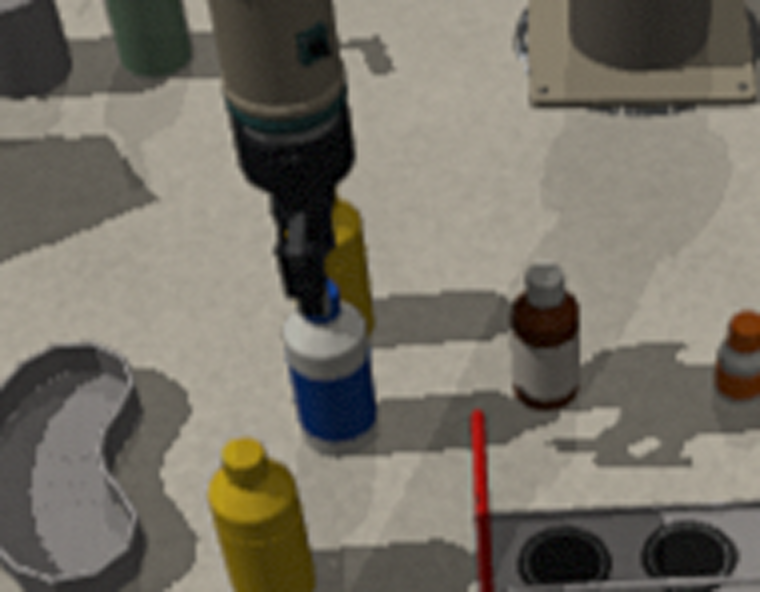

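The near finger (crop ≈ 310,290) stands in front of the blue cap (325,300), so the jaws straddle it. I'll descend.

Call:
send_rows --pt "60 3 0 0 0" --pt "60 3 1 10 0" --pt "60 3 1 20 0" --pt "60 3 1 29 0" --pt "60 3 1 29 0"

```text
clock: 2.2
eef_pos: [496.1, -251.4, 163.8]
tool_rot: [-3.137, 0.005, 0.0]
force: [-0.4, 0.0, -0.1]
width: 60.0
```

```bash
python3 -c "
from h import *
go(495,-251,162,0)"
```

```text
shift [-1.1 -0.4  1.8] turn 0.0 | at [ 496.1 -251.4  163.8] [-1.7976e+02  3.0000e-01  1.0000e-02] F [-0.4  0.  -0.1] w 60.0 t 2.2
```

Call:
send_rows --pt "60 -1 -0.5 1 0" --pt "40 -1 0 2 0" --pt "32 -1 0 2 0" --pt "20 -1 0 2 0" --pt "20 -1 0 2 0"

```text
clock: 2.7
eef_pos: [495.4, -251.5, 162.3]
tool_rot: [-3.138, 0.005, 0.0]
force: [-0.6, 0.4, 1.5]
width: 26.2
```

Call:
send_rows --pt "20 0 0 0 0" --pt "20 0 0 0 0" --pt "20 0 0 0 0"

```text
clock: 3.0
eef_pos: [495.3, -251.5, 162.3]
tool_rot: [-3.138, 0.005, 0.0]
force: [-0.3, 0.1, 0.1]
width: 26.5
```

```bash
python3 -c "
from h import *
go(495,-251,162,0)"
```

```text
shift [-0.3 -0.5  0.3] turn 0.0 | at [ 495.3 -251.5  162.3] [-1.7979e+02  2.6000e-01  1.0000e-02] F [-0.3  0.1  0.1] w 26.5 t 3.0
```

Call:
send_rows --pt "15 0 0 -5 0" --pt "15 0 0 -15 0" --pt "15 0 0 -30 0" --pt "15 0 0 -45 0" --pt "15 0 0 -45 0"

```text
clock: 3.5
eef_pos: [497.0, -252.2, 209.5]
tool_rot: [-3.14, 0.0, -0.0]
force: [0.9, -1.2, -3.0]
width: 26.5
```

```bash
python3 -c "
from h import *
go(495,-251,330,0)
im=ctrl.get_image('scene')[:,:,::-1]
cv2.imwrite(f'pics/s2.png',cv2.resize(im[80:260,130:400],None,fx=2.9,fy=2.9,interpolation=2))
"
```

```text
shift [  -2.1   -1.4 -120.5] turn -0.0 | at [ 497.  -252.2  209.5] [-1.7989e+02  3.0000e-02 -0.0000e+00] F [ 0.9 -1.2 -3. ] w 26.5 t 3.5
```

View pics/s2.png

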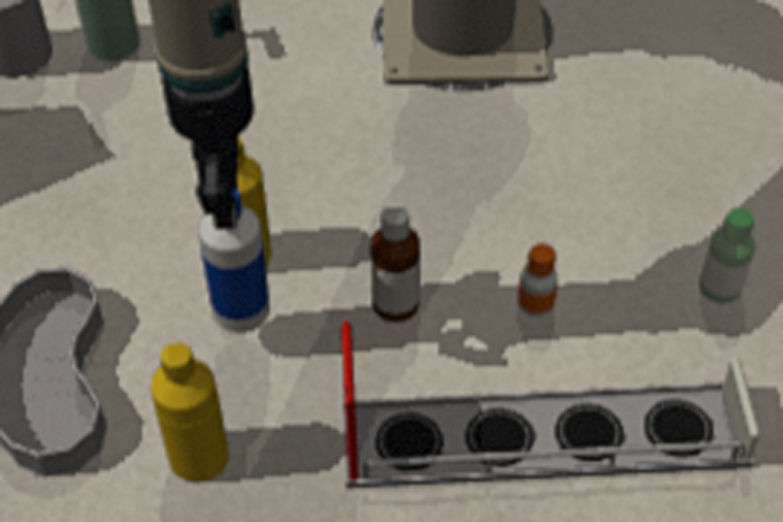

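The bottle is lifted and upright (crop ≈ 235,270, base shadow detached). Up further to clear the red plate.

Call:
send_rows --pt "15 0 0 -20 0" --pt "15 0 0 -48 0" --pt "15 0 0 -78 0" --pt "15 0 0 -105 0" --pt "15 0 0 -120 0"

```text
clock: 4.05
eef_pos: [496.8, -252.3, 329.8]
tool_rot: [-3.14, 0.001, -0.0]
force: [1.0, -1.0, -4.0]
width: 26.1
```

```bash
python3 -c "
from h import *
go(631.7,-80.4,330,0)"
```

```text
shift [ 1.348e+02 -1.719e+02  1.000e-01] turn -0.0 | at [ 496.8 -252.3  329.8] [-1.7989e+02  5.0000e-02 -0.0000e+00] F [ 1. -1. -4.] w 26.1 t 4.05
```

Call:
send_rows --pt "15 10 -13 0 0" --pt "15 27 -34 0 0" --pt "15 47 -60 0 0" --pt "15 67 -86 0 0" --pt "15 87 -112 0 0"

```text
clock: 4.55
eef_pos: [584.2, -137.7, 328.0]
tool_rot: [-3.138, 0.004, 0.001]
force: [0.3, -0.9, -2.6]
width: 26.2
```

```bash
python3 -c "
from h import *
go(631.7,-80.4,330,0)"
```

```text
shift [ 47.6 -57.3  -2. ] turn 0.1 | at [ 584.2 -137.7  328. ] [-1.7981e+02  2.0000e-01  5.0000e-02] F [ 0.3 -0.9 -2.6] w 26.2 t 4.55
```

Call:
send_rows --pt "15 18 -22 0 0" --pt "15 34 -41 0 0" --pt "15 44 -53 0 0" --pt "15 48 -58 0 0" --pt "15 48 -58 0 0"

```text
clock: 5.05
eef_pos: [631.9, -79.0, 327.0]
tool_rot: [-3.138, 0.005, 0.002]
force: [0.6, -0.2, -3.5]
width: 26.3
```

```bash
python3 -c "
from h import *
go(631.7,-81,169,0)"
```

```text
shift [  0.6   2.6 158. ] turn 0.1 | at [631.9 -79.  327. ] [-1.7979e+02  3.0000e-01  1.2000e-01] F [ 0.6 -0.2 -3.5] w 26.3 t 5.05
```

Call:
send_rows --pt "15 0 1.5 15 0" --pt "15 0 1.5 40 0" --pt "15 0 1.5 70 0" --pt "15 0 1.5 98 0" --pt "15 0 1.5 110 0"

```text
clock: 5.55
eef_pos: [628.7, -82.3, 214.2]
tool_rot: [-3.139, 0.011, -0.0]
force: [-0.1, -0.5, -3.0]
width: 25.9
```

```bash
python3 -c "
from h import *
go(631.7,-81,170,0)"
```

```text
shift [ 3.4 -1.2 44.2] turn -0.0 | at [628.7 -82.3 214.2] [-1.7986e+02  6.2000e-01 -2.0000e-02] F [-0.1 -0.5 -3. ] w 25.9 t 5.55
```

Call:
send_rows --pt "15 2 -1 10 0" --pt "15 2 -1 20 0" --pt "15 2 -1 29 0" --pt "15 2 -1 34 0" --pt "15 2 -1 34 0"

```text
clock: 6.05
eef_pos: [630.1, -81.2, 179.8]
tool_rot: [-3.139, 0.012, -0.0]
force: [-0.5, -0.2, -3.6]
width: 26.1
```

```bash
python3 -c "
from h import *
go(631.7,-81,170,0)
for n in('top','scene'):
    im=ctrl.get_image(n)[:,:,::-1]
    a=im[100:220,100:300] if n=='top' else im[80:260,200:400]
    cv2.imwrite(f'pics/{n}3.png',cv2.resize(a,None,fx=3.3,fy=3.3,interpolation=2))
go(631.7,-81,170,0)
"
```

```text
shift [ 1.7 -0.1  9.8] turn -0.0 | at [630.1 -81.2 179.8] [-1.7986e+02  6.7000e-01 -2.0000e-02] F [-0.5 -0.2 -3.6] w 26.1 t 6.05
shift [ 1.  -0.1 10.7] turn -0.0 | at [630.8 -81.1 180.7] [-1.7986e+02  5.7000e-01 -2.0000e-02] F [-0.9  0.6 -4.6] w 26.5 t 6.15
```

View pics/scene3.png

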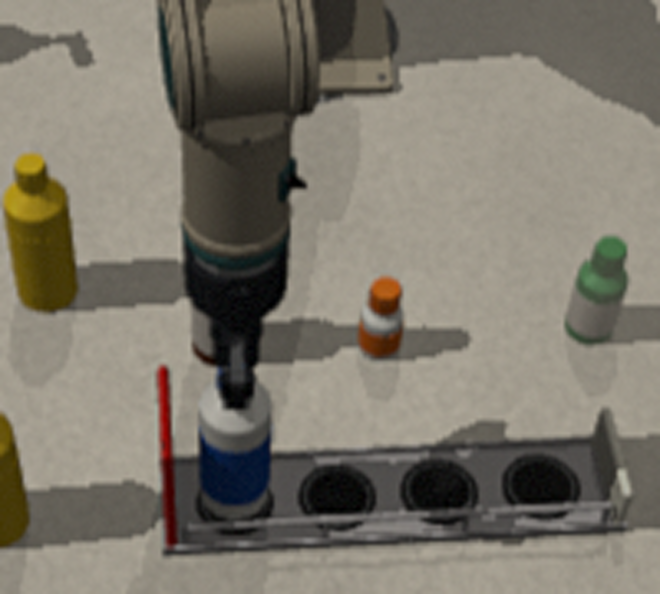

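View pics/top3.png

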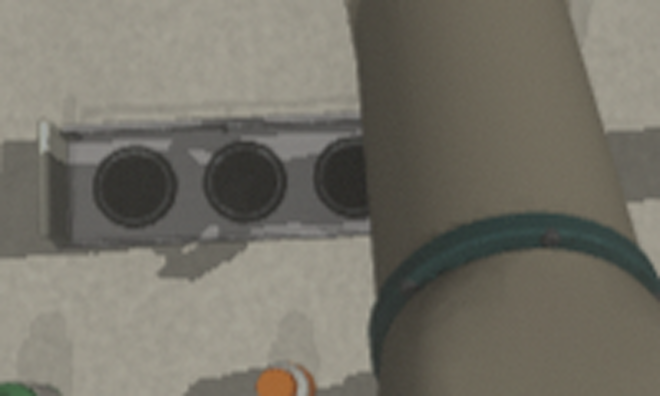

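Scene crop shows the bottle upright above the first pad (bottle at ≈235,450; pad ≈235,505). Lowering slowly.

Call:
send_rows --pt "15 1 0 2 0" --pt "15 1 0 4 0" --pt "15 1 0 6 0" --pt "15 1 0 8 0" --pt "15 1 0 8 0"

```text
clock: 6.65
eef_pos: [631.4, -81.1, 172.3]
tool_rot: [-3.139, 0.011, -0.0]
force: [0.1, 0.5, -3.3]
width: 26.0
```

Call:
send_rows --pt "15 0 0 1 0" --pt "15 0 0 1.5 0" --pt "15 0 0 1.5 0"

```text
clock: 6.95
eef_pos: [631.3, -81.1, 170.7]
tool_rot: [-3.139, 0.011, -0.0]
force: [-0.1, 0.5, -3.9]
width: 26.5
```

```bash
python3 -c "
from h import *
go(631.7,-81,169.3,0)"
```

```text
shift [ 0.4 -0.1  1.4] turn -0.0 | at [631.3 -81.1 170.7] [-1.7986e+02  6.2000e-01 -2.0000e-02] F [-0.1  0.5 -3.9] w 26.5 t 6.95
```

Call:
send_rows --pt "15 0 0 0.7 0" --pt "15 0 0 1.3 0" --pt "15 0 0 1.3 0"

```text
clock: 7.25
eef_pos: [631.3, -81.1, 169.5]
tool_rot: [-3.139, 0.011, -0.0]
force: [-0.1, -0.1, -2.3]
width: 26.4
```

Force is unloading (−3.9 → −2.3); contact is beginning.

Call:
send_rows --pt "15 0 0 0.5 0" --pt "15 0 0 0.5 0"

```text
clock: 7.45
eef_pos: [631.4, -81.1, 169.5]
tool_rot: [-3.139, 0.01, -0.0]
force: [-0.6, -0.5, 1.2]
width: 26.0
```

Call:
send_rows --pt "28 0 0 0 0" --pt "32 0 0 0 0" --pt "40 0 0 0 0" --pt "50 0 0 0 0" --pt "60 0 0 0 0"

```text
clock: 7.95
eef_pos: [631.6, -81.1, 169.6]
tool_rot: [-3.139, 0.01, -0.0]
force: [-0.5, 0.1, 0.2]
width: 60.1
```

Call:
send_rows --pt "60 0 0 -10 0" --pt "60 0 0 -30 0" --pt "60 0 0 -55 0" --pt "60 0 0 -80 0" --pt "60 0 0 -80 0"

```text
clock: 8.45
eef_pos: [634.9, -81.1, 254.2]
tool_rot: [-3.14, 0.002, -0.0]
force: [-0.3, 0.6, 0.6]
width: 60.0
```

```bash
python3 -c "
from h import *
go(452.7,-92,250,0)"
```

```text
shift [-182.2   11.     4.6] turn -0.0 | at [634.9 -81.1 254.2] [-1.799e+02  1.100e-01 -3.000e-02] F [-0.3  0.6  0.6] w 60.0 t 8.45
```

Call:
send_rows --pt "60 -30 2 0 0" --pt "60 -75 5 0 0" --pt "60 -120 8 0 0" --pt "60 -165 11 0 0" --pt "60 -182 11 0 0"

```text
clock: 8.95
eef_pos: [447.8, -92.7, 254.3]
tool_rot: [-3.141, 0.007, -0.002]
force: [0.4, -0.3, 0.7]
width: 60.1
```

```bash
python3 -c "
from h import *
go(452.7,-92,160,0)"
```

```text
shift [ 5.6 -0.6 94.2] turn -0.1 | at [447.8 -92.7 254.3] [-1.7996e+02  3.8000e-01 -9.0000e-02] F [ 0.4 -0.3  0.7] w 60.1 t 8.95
```

Call:
send_rows --pt "60 3 0 20 0" --pt "60 4 0 45 0" --pt "60 4 0 68 0" --pt "60 4 0 78 0" --pt "60 4 0 78 0"

```text
clock: 9.45
eef_pos: [450.4, -92.5, 175.3]
tool_rot: [-3.14, 0.009, -0.001]
force: [0.1, -0.5, 0.6]
width: 60.1
```

```bash
python3 -c "
from h import *
for n in('top','scene'):
    im=ctrl.get_image(n)[:,:,::-1]
    cv2.imwrite(f'pics/{n}4f.png',im)
    a=im[100:240,180:380] if n=='top' else im[80:260,200:400]
    cv2.imwrite(f'pics/{n}4.png',cv2.resize(a,None,fx=3.3,fy=3.3,interpolation=2))
go(452.7,-92,132,0)
"
```

```text
shift [ 1.3 -0.5 44.7] turn -0.1 | at [451.7 -92.6 176.7] [-1.7997e+02  3.4000e-01 -8.0000e-02] F [ 0.4 -0.3  0.5] w 59.8 t 9.55
```

View pics/scene4.png

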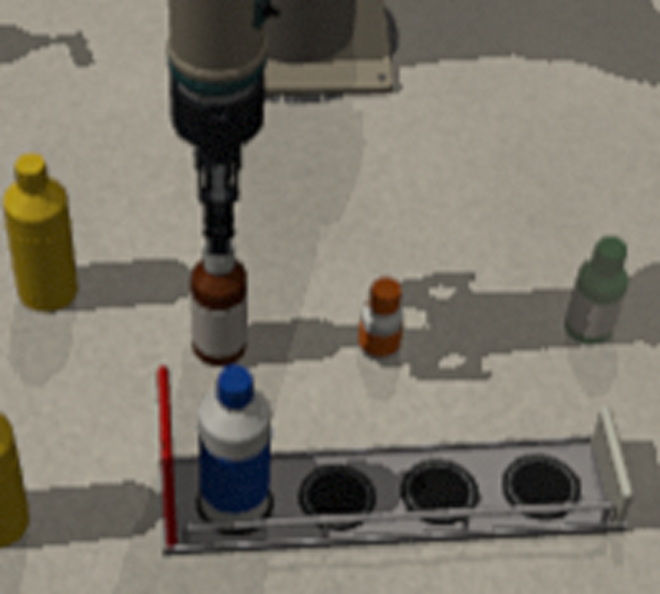

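View pics/top4.png

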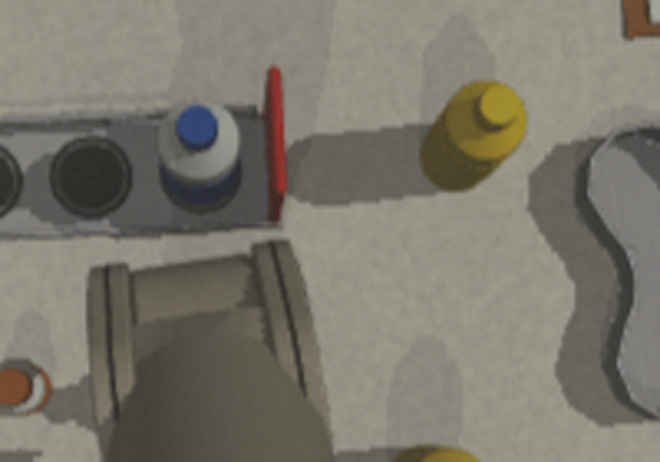

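XL stands upright on its pad in both views (blue cap at top crop ≈ 197,127; scene crop ≈ 235,385). Measuring its cap position.

```bash
cat >> h.py <<'E'
tt={"blue":((105,120,90),(125,255,255)),"white":((0,0,130),(180,17,255)),"green":((55,96,90),(80,255,255)),"orange":((3,120,130),(18,255,255))}
ss={"blue":((103,150,85),(125,255,255)),"white":((0,0,145),(180,24,255)),"green":((52,65,90),(80,255,255)),"orange":((3,110,125),(18,255,255))}
def cap(T,S,c,rt,rs,H):
    HSV[c]=tt[c];a=max(blobs(T,c,rt),key=lambda b:b[2]);HSV[c]=ss[c];b=max(blobs(S,c,rs),key=lambda b:b[2])
    x,e=tri(a[:2],b[:2]);print(c,a[:2],float(a[2]),b[:2],float(b[2]),"tri",x.round(1),np.round(e,1),plane("top",a[:2],H).round(1),plane("scene",b[:2],H).round(1))
E
python3 - <<'E'
from h import *
T=cv2.imread("pics/top4f.png")[:,:,::-1].copy();S=cv2.imread("pics/scene4f.png")[:,:,::-1].copy()
cap(T,S,"blue",(228,125,252,150),(260,185,285,208),182)
E
```

```text
blue (239.35, 137.72) 96.8 (270.69, 194.58) 61.7 tri [629.5 -81.1 179.3] [0.1 0.1] [628.8 -81.  182. ] [631.5 -81.2 182. ]
```

XL is at about (630, −81) versus its pad at (631.7, −80.4), and upright. Now the L grasp.

Call:
send_rows --pt "60 1 0 8 0" --pt "60 1 0 20 0" --pt "60 1 0 32 0" --pt "60 1 0 42 0" --pt "60 1 0 44 0"

```text
clock: 10.05
eef_pos: [452.1, -92.5, 132.0]
tool_rot: [-3.141, 0.007, -0.001]
force: [-0.5, 0.2, -0.6]
width: 60.1
```

Call:
send_rows --pt "60 0 0 0 0" --pt "45 0 0 0 0" --pt "35 0 0 0 0" --pt "15 0 0 0 0" --pt "15 0 0 0 0"

```text
clock: 10.55
eef_pos: [452.9, -92.5, 132.6]
tool_rot: [-3.141, 0.005, -0.001]
force: [0.3, -0.2, 4.7]
width: 26.0
```

Call:
send_rows --pt "15 0 0 0 0" --pt "15 0 0 0 0" --pt "15 0 0 0 0"

```text
clock: 10.85
eef_pos: [452.8, -92.5, 132.7]
tool_rot: [-3.141, 0.005, -0.001]
force: [0.1, 0.4, 2.5]
width: 26.2
```

```bash
python3 -c "
from h import *
go(452.7,-92,132,0)"
```

```text
shift [-0.1 -0.5  0.7] turn -0.1 | at [452.8 -92.5 132.7] [-1.7998e+02  3.1000e-01 -8.0000e-02] F [0.1 0.4 2.5] w 26.2 t 10.85
```

Call:
send_rows --pt "15 0 0 -5 0" --pt "15 0 0 -20 0" --pt "15 0 0 -45 0" --pt "15 0 0 -70 0" --pt "15 0 0 -85 0"

```text
clock: 11.35
eef_pos: [453.4, -92.5, 219.2]
tool_rot: [-3.141, 0.004, -0.001]
force: [0.2, 0.0, -1.9]
width: 26.5
```

```bash
python3 -c "
from h import *
go(627.6,9,215,0)"
```

```text
shift [ 174.1 -101.8    3.4] turn -0.1 | at [453.4 -92.5 219.2] [-1.7998e+02  2.5000e-01 -8.0000e-02] F [ 0.2  0.  -1.9] w 26.5 t 11.35
```

Call:
send_rows --pt "15 12 -7 0 0" --pt "15 36 -21 0 0" --pt "15 63 -37 0 0" --pt "15 90 -53 0 0" --pt "15 117 -68 0 0"

```text
clock: 11.85
eef_pos: [571.5, -23.0, 217.3]
tool_rot: [-3.141, 0.006, -0.001]
force: [1.0, 0.2, -2.6]
width: 26.1
```

```bash
python3 -c "
from h import *
go(627.6,9,215,0)"
```

```text
shift [ 56.1 -32.1   2. ] turn -0.0 | at [571.5 -23.  217.3] [-1.7995e+02  3.4000e-01 -4.0000e-02] F [ 1.   0.2 -2.6] w 26.1 t 11.85
```

Call:
send_rows --pt "15 22 -13 0 0" --pt "15 40 -23 0 0" --pt "15 51 -29 0 0" --pt "15 56 -32 0 0" --pt "15 56 -32 0 0"

```text
clock: 12.35
eef_pos: [627.6, 10.0, 215.7]
tool_rot: [-3.14, 0.008, 0.0]
force: [0.6, 0.6, -2.3]
width: 26.2
```

```bash
python3 -c "
from h import *
go(627.6,9.4,150,0)"
```

```text
shift [ 0.5  0.7 65.7] turn 0.0 | at [627.6  10.  215.7] [-1.7992e+02  4.3000e-01  2.0000e-02] F [ 0.6  0.6 -2.3] w 26.2 t 12.35
```

Call:
send_rows --pt "15 1 0.5 12 0" --pt "15 1 0.5 30 0" --pt "15 1 0.5 48 0" --pt "15 1 0.5 60 0" --pt "15 1 0.5 65 0"

```text
clock: 12.85
eef_pos: [626.6, 8.9, 148.7]
tool_rot: [-3.141, 0.011, -0.0]
force: [-0.6, 0.1, -1.3]
width: 26.1
```

Call:
send_rows --pt "15 0 0 0 0" --pt "15 0 0 0 0"

```text
clock: 13.05
eef_pos: [626.6, 8.8, 148.9]
tool_rot: [-3.141, 0.011, -0.0]
force: [-0.7, -1.1, -2.7]
width: 26.5
```

```bash
python3 -c "
from h import *
go(628.4,9.4,139.7,0)"
```

```text
shift [ 1.9 -0.6  9.2] turn -0.0 | at [626.6   8.8 148.9] [-1.7996e+02  6.3000e-01 -2.0000e-02] F [-0.7 -1.1 -2.7] w 26.5 t 13.05
```

Call:
send_rows --pt "15 2 -0.5 2 0" --pt "15 2 -0.5 4 0" --pt "15 2 -0.5 6 0" --pt "15 2 -0.5 7 0" --pt "15 2 -0.5 7 0"

```text
clock: 13.55
eef_pos: [628.4, 9.2, 141.7]
tool_rot: [-3.141, 0.011, -0.0]
force: [0.9, -0.4, -1.7]
width: 26.0
```

```bash
python3 -c "
from h import *
go(628.4,9.4,139.7,0)"
```

```text
shift [ 0.1 -0.2  2. ] turn -0.0 | at [628.4   9.2 141.7] [-1.7996e+02  6.4000e-01 -2.0000e-02] F [ 0.9 -0.4 -1.7] w 26.0 t 13.55
```

Call:
send_rows --pt "15 0 0 0.7 0" --pt "15 0 0 1.5 0" --pt "15 0 0 1.5 0"

```text
clock: 13.85
eef_pos: [628.3, 9.2, 140.1]
tool_rot: [-3.141, 0.011, -0.0]
force: [-0.1, 0.1, -2.7]
width: 26.2
```

Call:
send_rows --pt "15 0 0 0.6 0" --pt "15 0 0 0.6 0"

```text
clock: 14.05
eef_pos: [628.4, 9.3, 139.8]
tool_rot: [-3.141, 0.011, -0.0]
force: [0.1, -0.1, -0.3]
width: 26.3
```

Call:
send_rows --pt "15 0 0 0.5 0" --pt "15 0 0 0.5 0"

```text
clock: 14.25
eef_pos: [628.4, 9.3, 139.8]
tool_rot: [-3.141, 0.011, -0.0]
force: [-1.5, -0.6, 3.2]
width: 25.9
```

Supported (force now +3 N). Release and rise.

Call:
send_rows --pt "28 0 0 0 0" --pt "32 0 0 0 0" --pt "40 0 0 0 0" --pt "50 0 0 0 0" --pt "60 0 0 0 0"

```text
clock: 14.75
eef_pos: [628.5, 9.3, 139.8]
tool_rot: [-3.141, 0.011, -0.0]
force: [-0.2, 0.7, 0.4]
width: 59.6
```

Call:
send_rows --pt "60 0 0 -10 0" --pt "60 0 0 -30 0" --pt "60 0 0 -60 0" --pt "60 0 0 -90 0" --pt "60 0 0 -90 0"

```text
clock: 15.25
eef_pos: [632.5, 9.9, 235.1]
tool_rot: [-3.14, 0.001, -0.0]
force: [1.4, 0.1, -0.2]
width: 60.0
```

```bash
python3 -c "
from h import *
go(435.4,261,225,0)"
```

```text
shift [-197.1 -251.    10.7] turn -0.0 | at [632.5   9.9 235.1] [-1.7992e+02  8.0000e-02 -2.0000e-02] F [ 1.4  0.1 -0.2] w 60.0 t 15.25
```

Call:
send_rows --pt "60 -20 -25 0 0" --pt "60 -48 -62 0 0" --pt "60 -76 -98 0 0" --pt "60 -104 -133 0 0" --pt "60 -132 -168 0 0"

```text
clock: 15.75
eef_pos: [499.2, 179.1, 235.8]
tool_rot: [-3.14, 0.001, -0.001]
force: [0.3, 0.7, -0.0]
width: 60.2
```

```bash
python3 -c "
from h import *
go(435.4,261,225,0)"
```

```text
shift [-63.9 -81.8  11. ] turn -0.0 | at [499.2 179.1 235.8] [-1.7991e+02  5.0000e-02 -4.0000e-02] F [ 0.3  0.7 -0. ] w 60.2 t 15.75
```

Call:
send_rows --pt "60 -26 -33 10 0" --pt "60 -50 -64 30 0" --pt "60 -63 -81 55 0" --pt "60 -63 -81 75 0" --pt "60 -63 -81 80 0"

```text
clock: 16.25
eef_pos: [434.5, 260.2, 154.5]
tool_rot: [3.141, 0.004, 0.002]
force: [0.4, -0.2, 0.5]
width: 60.3
```

```bash
python3 -c "
from h import *
for n in('top','scene'):
    im=ctrl.get_image(n)[:,:,::-1]
    cv2.imwrite(f'pics/{n}5f.png',im)
go(435.5,261,102,0)
T=cv2.imread('pics/top5f.png')[:,:,::-1].copy();S=cv2.imread('pics/scene5f.png')[:,:,::-1].copy()
cap(T,S,'blue',(228,125,252,150),(260,185,285,208),182)
cap(T,S,'white',(193,130,220,165),(288,185,315,212),152)
cap(T,S,'green',(85,205,120,245),(370,140,400,160),115)
cv2.imwrite('pics/sc5.png',cv2.resize(S[100:260,240:420,::-1],None,fx=4,fy=3.7))
"
```

```text
shift [-0.6 -1.2 53.7] turn -0.1 | at [436.2 259.8 155.7] [-1.7997e+02  1.1000e-01 -6.0000e-02] F [0.6 0.8 0.1] w 60.0 t 16.35
blue (239.33, 137.71) 98.2 (270.7, 194.88) 59.2 tri [629.7 -81.  178.3] [0.1 0.1] [628.9 -81.  182. ] [632.5 -81.2 182. ]
white (200.64, 141.33) 86.8 (304.73, 199.73) 63.5 tri [627.2   9.4 152.2] [0.3 0.3] [627.3   9.7 152. ] [627.1   9.1 152. ]
green (95.7, 224.27) 84.7 (383.41, 154.86) 26.8 tri [435.3 259.3 114. ] [2.3 2.3] [435.2 261.4 115. ] [437.  256.5 115. ]
```

View pics/sc5.png

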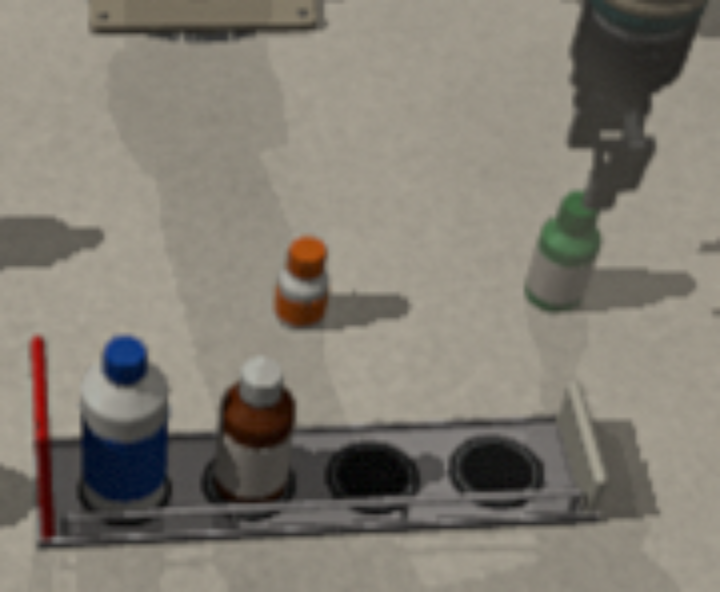

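View pics/top5f.png

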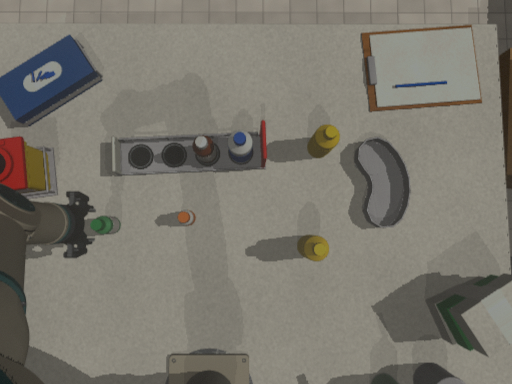

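L sits at (627.2, 9.4), centred, and the fingers straddle the green cap. Descending on M.

Call:
send_rows --pt "60 -1 -1 10 0" --pt "60 -1 -1 24 0" --pt "60 -1 -1 38 0" --pt "60 -1 -1 50 0" --pt "60 -1 -1 53 0"

```text
clock: 16.85
eef_pos: [435.0, 260.1, 101.8]
tool_rot: [3.141, 0.003, -0.002]
force: [-1.1, 0.0, 0.5]
width: 60.0
```

Call:
send_rows --pt "60 0 0 0 0" --pt "45 0 0 0 0" --pt "35 0 0 0 0" --pt "15 0 0 0 0" --pt "15 0 0 0 0"

```text
clock: 17.35
eef_pos: [435.5, 260.4, 102.5]
tool_rot: [-3.141, 0.002, -0.002]
force: [-0.5, 0.9, 6.2]
width: 26.5
```

Call:
send_rows --pt "15 0 0 0 0" --pt "15 0 0 0 0" --pt "15 0 0 0 0"

```text
clock: 17.65
eef_pos: [435.4, 260.4, 102.6]
tool_rot: [-3.141, 0.002, -0.002]
force: [0.3, 0.1, 2.3]
width: 26.4
```

```bash
python3 -c "
from h import *
go(435.5,261,102,0)"
```

```text
shift [ 0.1 -0.6  0.6] turn -0.1 | at [435.4 260.4 102.6] [-1.7998e+02  9.0000e-02 -1.2000e-01] F [0.3 0.1 2.3] w 26.4 t 17.65
```

Call:
send_rows --pt "15 0 0 -5 0" --pt "15 0 0 -20 0" --pt "15 0 0 -45 0" --pt "15 0 0 -70 0" --pt "15 0 0 -85 0"

```text
clock: 18.15
eef_pos: [435.9, 260.7, 189.2]
tool_rot: [-3.14, 0.0, -0.002]
force: [-0.0, 0.4, -2.7]
width: 26.1
```

```bash
python3 -c "
from h import *
go(624.2,98.9,185,0)"
```

```text
shift [188.7 161.4   4. ] turn -0.1 | at [435.9 260.7 189.2] [-1.7992e+02  2.0000e-02 -1.1000e-01] F [-0.   0.4 -2.7] w 26.1 t 18.15
```

Call:
send_rows --pt "15 12 10 0 0" --pt "15 35 30 0 0" --pt "15 61 52 0 0" --pt "15 87 74 0 0" --pt "15 113 97 0 0"

```text
clock: 18.65
eef_pos: [549.2, 162.5, 189.1]
tool_rot: [-3.14, 0.001, -0.002]
force: [0.1, 1.3, -1.9]
width: 26.2
```

Call:
send_rows --pt "15 26 22 0 0" --pt "15 48 41 0 0" --pt "15 62 53 0 0" --pt "15 70 60 0 0" --pt "15 72 62 0 0"

```text
clock: 19.15
eef_pos: [621.4, 99.4, 188.6]
tool_rot: [-3.141, 0.002, -0.003]
force: [-1.0, 0.5, -3.4]
width: 26.2
```

```bash
python3 -c "
from h import *
go(624.2,98.9,120,0)"
```

```text
shift [ 2.9  0.6 68.5] turn -0.2 | at [621.4  99.4 188.6] [-1.7994e+02  9.0000e-02 -1.7000e-01] F [-1.   0.5 -3.4] w 26.2 t 19.15
```

Call:
send_rows --pt "15 3 0.5 12 0" --pt "15 3 0.5 30 0" --pt "15 3 0.5 48 0" --pt "15 3 0.5 62 0" --pt "15 3 0.5 68 0"

```text
clock: 19.65
eef_pos: [622.6, 99.7, 118.5]
tool_rot: [-3.141, 0.005, -0.001]
force: [-0.4, 0.7, -1.5]
width: 26.1
```

Call:
send_rows --pt "15 0 0 0 0" --pt "15 0 0 0 0"

```text
clock: 19.85
eef_pos: [622.4, 100.3, 118.6]
tool_rot: [-3.141, 0.005, -0.001]
force: [-0.7, 0.3, -1.3]
width: 26.3
```

```bash
python3 -c "
from h import *
go(624.2,98.9,109.6,0)"
```

```text
shift [1.8 1.4 9. ] turn -0.0 | at [622.4 100.3 118.6] [-1.7994e+02  3.0000e-01 -3.0000e-02] F [-0.7  0.3 -1.3] w 26.3 t 19.85
```

Call:
send_rows --pt "15 2 1 2 0" --pt "15 2 1 4 0" --pt "15 2 1 6 0" --pt "15 2 1 7 0" --pt "15 2 1 7 0"

```text
clock: 20.35
eef_pos: [624.3, 99.2, 111.5]
tool_rot: [-3.141, 0.005, -0.001]
force: [0.3, -0.1, -1.8]
width: 26.1
```

Call:
send_rows --pt "15 0 0.5 0.7 0" --pt "15 0 0.5 1.5 0" --pt "15 0 0.5 1.5 0"

```text
clock: 20.65
eef_pos: [624.2, 98.7, 109.8]
tool_rot: [-3.141, 0.006, -0.001]
force: [1.0, 0.2, -1.9]
width: 26.2
```

```bash
python3 -c "
from h import *
go(624.2,98.9,109.6,0)"
```

```text
shift [ 0.  -0.2  0.2] turn -0.0 | at [624.2  98.7 109.8] [-1.7994e+02  3.2000e-01 -4.0000e-02] F [ 1.   0.2 -1.9] w 26.2 t 20.65
```

Call:
send_rows --pt "15 0 0 0.6 0" --pt "15 0 0 0.6 0"

```text
clock: 20.85
eef_pos: [624.3, 98.8, 109.6]
tool_rot: [-3.141, 0.005, -0.001]
force: [-1.2, -0.6, 1.0]
width: 26.4
```

Call:
send_rows --pt "15 0 0 0.3 0" --pt "15 0 0 0.3 0"

```text
clock: 21.05
eef_pos: [624.3, 98.9, 109.7]
tool_rot: [-3.141, 0.005, -0.001]
force: [0.0, -0.3, 2.9]
width: 26.1
```

Call:
send_rows --pt "28 0 0 0 0" --pt "32 0 0 0 0" --pt "40 0 0 0 0" --pt "50 0 0 0 0" --pt "60 0 0 0 0"

```text
clock: 21.55
eef_pos: [624.3, 98.9, 109.6]
tool_rot: [-3.141, 0.005, -0.001]
force: [-0.5, 0.1, -0.0]
width: 59.7
```

Call:
send_rows --pt "60 0 0 -10 0" --pt "60 0 0 -30 0" --pt "60 0 0 -60 0" --pt "60 0 0 -90 0" --pt "60 0 0 -90 0"

```text
clock: 22.05
eef_pos: [627.7, 99.8, 204.9]
tool_rot: [-3.138, -0.004, -0.001]
force: [1.1, -0.0, 0.2]
width: 59.7
```

```bash
python3 -c "
from h import *
go(454.4,59.5,125,0)"
```

```text
shift [-173.6   40.7   79.1] turn -0.0 | at [627.7  99.8 204.9] [-1.7982e+02 -2.3000e-01 -5.0000e-02] F [ 1.1 -0.   0.2] w 59.7 t 22.05
```

Call:
send_rows --pt "60 -30 7 0 0" --pt "60 -75 18 0 0" --pt "60 -120 28 0 0" --pt "60 -155 37 10 0" --pt "60 -173 40 30 0"

```text
clock: 22.55
eef_pos: [452.1, 58.8, 174.9]
tool_rot: [-3.14, -0.004, -0.001]
force: [0.9, 0.1, -0.0]
width: 60.0
```

```bash
python3 -c "
from h import *
go(454.4,59.5,125,0)"
```

```text
shift [ 2.1 -0.6 49.9] turn -0.1 | at [452.1  58.8 174.9] [-1.7989e+02 -2.5000e-01 -8.0000e-02] F [ 0.9  0.1 -0. ] w 60.0 t 22.55
```

Call:
send_rows --pt "60 1 -0.5 10 0" --pt "60 2 -0.5 25 0" --pt "60 2 -0.5 40 0" --pt "60 2 -0.5 48 0" --pt "60 2 -0.5 48 0"

```text
clock: 23.05
eef_pos: [454.6, 59.6, 126.0]
tool_rot: [-3.14, -0.003, -0.001]
force: [0.1, -0.1, 0.3]
width: 59.6
```

```bash
python3 -c "
from h import *
for n in('top','scene'):
    im=ctrl.get_image(n)[:,:,::-1]
    cv2.imwrite(f'pics/{n}6f.png',im)
go(454.5,59.5,72,0)
T=cv2.imread('pics/top6f.png')[:,:,::-1].copy();S=cv2.imread('pics/scene6f.png')[:,:,::-1].copy()
cv2.imwrite('pics/sc6.png',cv2.resize(S[100:260,240:420,::-1],None,fx=4,fy=3.7))
cap(T,S,'green',(145,130,185,165),(320,185,350,209),122)
"
```

```text
shift [-0.7  0.3 55.1] turn -0.1 | at [455.   59.7 127.1] [-1.7987e+02 -2.8000e-01 -7.0000e-02] F [-0.1  0.6  0.1] w 60.0 t 23.15
green (164.7, 145.78) 90.0 (337.66, 204.93) 55.7 tri [623.3 100.  121.6] [0.3 0.3] [623.2  99.6 122. ] [623.5 100.2 122. ]
```

View pics/sc6.png

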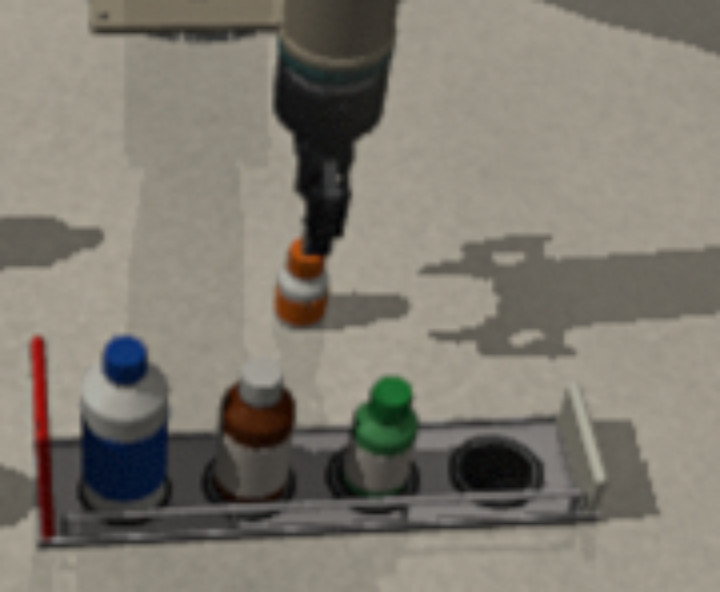

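M is centred at (623.3, 99.8) and three bottles stand in the rack; the fingers straddle the orange cap (crop ≈ 310,255). Grasping S.

Call:
send_rows --pt "60 -0.5 0 10 0" --pt "60 -0.5 0 25 0" --pt "60 -0.5 0 40 0" --pt "60 -0.5 0 51 0" --pt "60 -0.5 0 54.5 0"

```text
clock: 23.65
eef_pos: [454.3, 59.8, 71.5]
tool_rot: [-3.14, -0.003, -0.001]
force: [-0.5, 0.0, 0.2]
width: 59.9
```

Call:
send_rows --pt "60 0 0 0 0" --pt "45 0 0 0 0" --pt "35 0 0 0 0" --pt "15 0 0 0 0" --pt "15 0 0 0 0"

```text
clock: 24.15
eef_pos: [454.7, 59.8, 72.2]
tool_rot: [-3.14, -0.005, -0.001]
force: [-0.2, -0.6, 5.2]
width: 26.4
```

Call:
send_rows --pt "15 0 0 0 0" --pt "15 0 0 0 0" --pt "15 0 0 0 0"

```text
clock: 24.45
eef_pos: [454.7, 59.8, 72.3]
tool_rot: [-3.14, -0.005, -0.001]
force: [-0.0, 0.1, 1.7]
width: 26.2
```

```bash
python3 -c "
from h import *
go(454.5,59.5,72,0)"
```

```text
shift [-0.2  0.3  0.3] turn -0.1 | at [454.7  59.8  72.3] [-1.7988e+02 -2.8000e-01 -7.0000e-02] F [-0.   0.1  1.7] w 26.2 t 24.45
```

Call:
send_rows --pt "15 0 0 -5 0" --pt "15 0 0 -22 0" --pt "15 0 0 -50 0" --pt "15 0 0 -78 0" --pt "15 0 0 -95 0"

```text
clock: 24.95
eef_pos: [454.7, 59.7, 169.2]
tool_rot: [-3.139, -0.007, -0.001]
force: [0.4, -0.1, -0.4]
width: 26.8
```

```bash
python3 -c "
from h import *
go(619.6,189.7,165,0)"
```

```text
shift [ 164.7 -130.1    5.6] turn -0.1 | at [454.7  59.7 169.2] [-1.7986e+02 -3.8000e-01 -7.0000e-02] F [ 0.4 -0.1 -0.4] w 26.8 t 24.95
```

Call:
send_rows --pt "15 11 -9 0 0" --pt "15 32 -25 0 0" --pt "15 56 -44 0 0" --pt "15 80 -63 0 0" --pt "15 104 -82 0 0"

```text
clock: 25.45
eef_pos: [559.4, 142.2, 170.3]
tool_rot: [-3.139, -0.006, -0.001]
force: [1.1, 0.4, -0.8]
width: 26.2
```

Call:
send_rows --pt "15 22 -17 0 0" --pt "15 38 -30 0 0" --pt "15 50 -39 0 0" --pt "15 57 -45 0 0" --pt "15 59 -46 0 0"

```text
clock: 25.95
eef_pos: [618.6, 188.8, 170.6]
tool_rot: [-3.139, -0.006, -0.001]
force: [-0.3, 0.6, -1.3]
width: 26.5
```

```bash
python3 -c "
from h import *
go(619.6,189.5,90,0)"
```

```text
shift [ 0.6 -0.5 80.6] turn -0.0 | at [618.6 188.8 170.6] [-1.7984e+02 -3.4000e-01 -4.0000e-02] F [-0.3  0.6 -1.3] w 26.5 t 25.95
```

Call:
send_rows --pt "15 1 -0.5 14 0" --pt "15 1 -0.5 35 0" --pt "15 1 -0.5 56 0" --pt "15 1 -0.5 73 0" --pt "15 1 -0.5 80 0"

```text
clock: 26.45
eef_pos: [617.9, 187.9, 87.9]
tool_rot: [-3.141, -0.001, -0.001]
force: [-0.0, -0.5, -0.7]
width: 26.1
```

Call:
send_rows --pt "15 0 0 0 0" --pt "15 0 0 0 0"

```text
clock: 26.65
eef_pos: [617.5, 187.5, 87.8]
tool_rot: [-3.142, -0.001, -0.001]
force: [-0.3, 0.1, 0.2]
width: 26.4
```

```bash
python3 -c "
from h import *
go(619.6,189.5,79.3,0)"
```

```text
shift [ 2.1 -2.   8.5] turn -0.1 | at [617.5 187.5  87.8] [-1.8e+02 -4.0e-02 -8.0e-02] F [-0.3  0.1  0.2] w 26.4 t 26.65
```

Call:
send_rows --pt "15 2 -2 2 0" --pt "15 2 -2 4 0" --pt "15 2 -2 6 0" --pt "15 2 -2 6.5 0" --pt "15 2 -2 6.5 0"

```text
clock: 27.15
eef_pos: [619.4, 189.4, 81.3]
tool_rot: [3.142, -0.001, -0.001]
force: [0.8, -0.4, -1.4]
width: 26.8
```

Call:
send_rows --pt "15 0 0 0.7 0" --pt "15 0 0 1.3 0" --pt "15 0 0 1.3 0"

```text
clock: 27.45
eef_pos: [619.4, 189.4, 79.9]
tool_rot: [3.142, -0.0, -0.001]
force: [-0.1, 0.8, -1.9]
width: 26.2
```

```bash
python3 -c "
from h import *
go(619.6,189.5,79.3,0)"
```

```text
shift [ 0.2 -0.1  0.6] turn -0.1 | at [619.4 189.4  79.9] [ 1.8e+02 -2.0e-02 -8.0e-02] F [-0.1  0.8 -1.9] w 26.2 t 27.45
```

Call:
send_rows --pt "15 0 0 0.5 0" --pt "15 0 0 0.5 0"

```text
clock: 27.65
eef_pos: [619.4, 189.4, 79.4]
tool_rot: [3.142, -0.001, -0.001]
force: [0.1, 0.2, 0.1]
width: 26.3
```

Call:
send_rows --pt "15 0 0 0.4 0" --pt "15 0 0 0.4 0"

```text
clock: 27.85
eef_pos: [619.4, 189.4, 79.4]
tool_rot: [3.141, -0.001, -0.001]
force: [-1.1, -1.0, 2.5]
width: 26.3
```

Call:
send_rows --pt "28 0 0 0 0" --pt "32 0 0 0 0" --pt "40 0 0 0 0" --pt "50 0 0 0 0" --pt "60 0 0 0 0"

```text
clock: 28.35
eef_pos: [619.4, 189.4, 79.3]
tool_rot: [3.141, -0.001, -0.001]
force: [-0.9, -0.1, 0.9]
width: 59.9
```

Call:
send_rows --pt "60 0 0 -10 0" --pt "60 0 0 -30 0" --pt "60 0 0 -60 0" --pt "60 0 0 -95 0" --pt "60 0 0 -130 0"

```text
clock: 28.85
eef_pos: [619.2, 189.5, 211.3]
tool_rot: [-3.141, -0.001, -0.001]
force: [0.8, 0.8, 0.3]
width: 59.8
```

Call:
send_rows --pt "60 -30 -10 0 0" --pt "60 -75 -30 0 0" --pt "60 -120 -60 0 0" --pt "60 -165 -80 0 0" --pt "60 -180 -100 0 0"

```text
clock: 29.35
eef_pos: [434.6, 290.5, 212.1]
tool_rot: [3.141, 0.001, 0.003]
force: [1.9, 0.7, 0.1]
width: 59.8
```

Call:
send_rows --pt "60 0 0 0 0" --pt "60 0 0 0 0" --pt "60 0 0 0 0"

```text
clock: 29.65
eef_pos: [436.0, 289.5, 212.4]
tool_rot: [3.141, -0.0, 0.001]
force: [-0.2, -0.7, -0.0]
width: 59.9
```

```bash
python3 -c "
from h import *
for n in('top','scene'):
    im=ctrl.get_image(n)[:,:,::-1]
    cv2.imwrite(f'pics/{n}7f.png',im)
T=cv2.imread('pics/top7f.png')[:,:,::-1].copy();S=cv2.imread('pics/scene7f.png')[:,:,::-1].copy()
cv2.imwrite('pics/sc7.png',cv2.resize(S[100:260,240:420,::-1],None,fx=4,fy=3.7))
cap(T,S,'blue',(228,125,252,150),(260,185,285,208),182)
cap(T,S,'white',(193,130,220,165),(288,185,315,212),152)
cap(T,S,'green',(145,130,185,165),(320,185,350,209),122)
cap(T,S,'orange',(115,135,155,170),(350,190,385,218),92)
go(450,280,210)
"
```

```text
blue (239.33, 137.7) 97.6 (270.7, 194.86) 58.9 tri [629.7 -81.  178.4] [0.1 0.1] [628.9 -81.  182. ] [632.5 -81.2 182. ]
white (200.54, 141.24) 82.0 (304.89, 199.72) 60.5 tri [627.4   9.7 152.5] [0.2 0.2] [627.5  10.  152. ] [627.1   9.6 152. ]
green (164.52, 145.56) 76.1 (337.26, 204.97) 44.8 tri [623.7  99.5 122.1] [0.5 0.5] [623.7 100.1 122. ] [623.6  99.1 122. ]
orange (131.02, 149.81) 80.4 (368.37, 209.95) 65.0 tri [619.5 189.1  91.4] [0.3 0.3] [619.4 189.2  92. ] [620.  188.7  92. ]
shift [14.   9.3  2.1] turn 0.0 | at [436.  289.3 212.1] [ 1.7993e+02  3.0000e-02 -2.0000e-02] F [-0.4  0.4  0.2] w 60.4 t 29.75
```

View pics/sc7.png

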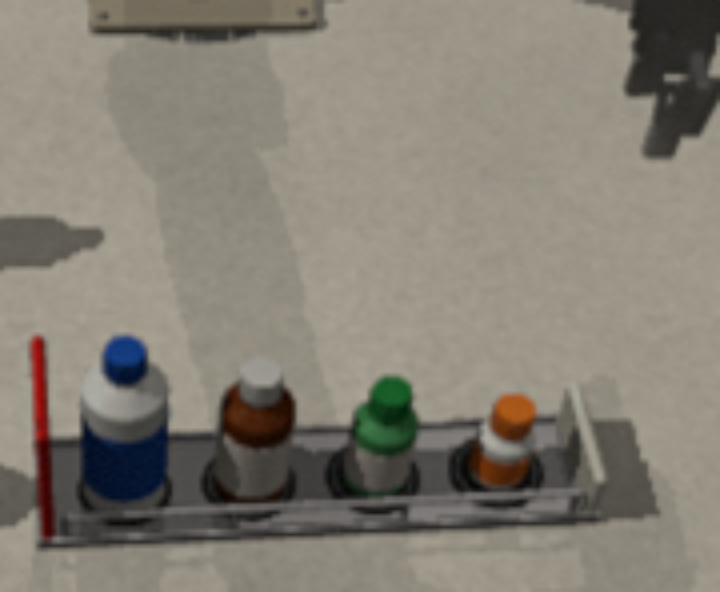

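View pics/top7f.png

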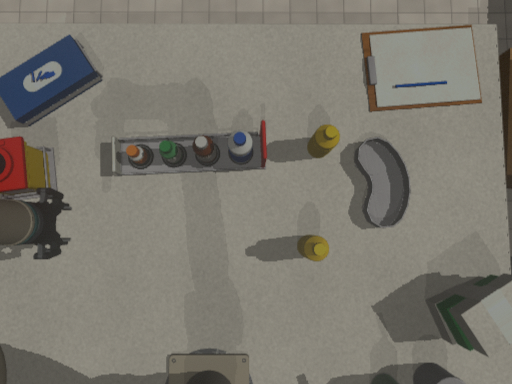

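All four cap tops triangulate within about 2 mm of their pads, at the heights expected for upright bottles. The dish looks untouched (top view, 383,185), and the gripper is clear. Handing in.

```bash
python3 -c "
from cell import ctrl
print(ctrl.finish_job())"
```

```text
the job is handed in; nothing more can be done
None
```

All four bottles are in the rack, tallest at the red plate down to smallest at the white end, and the job is handed in at about 30 s of the 115 s allowed. I gripped each by its cap, lowered it in small steps until the wrist force showed the pad carrying it, then released it and lifted clear.

The last two-view check of the cap tops against the measured pad centres (x, y in mm):

| Bottle | Cap top at | Pad centre at |
|---|---|---|
| Tallest (XL) | (629.7, −81.0) | (631.7, −80.4) |
| Second (L) | (627.4, 9.7) | (627.6, 9.1) |
| Third (M) | (623.7, 99.5) | (623.6, 99.4) |
| Smallest (S) | (619.5, 189.1) | (619.4, 189.5) |

- **Heights:** L, M and S came out within about 1 mm of the height expected for an upright bottle.
- **Least certain:** XL is about 2 mm off centre. Its cap measured 178.4 mm high where 182 was expected. For its x position the two views differ by 3.6 mm. It had also measured 2 mm low on the counter, so part of this looks like camera bias. It stands upright in both pictures.
- **Surroundings:** The kidney dish and both yellow bottles look unmoved by eye; I did not measure their positions. No wrist force above about 6 N showed in the readings, and the gripper ended clear of everything.

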